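# Load the sharpening frame in honing order and latch it

### The arm

A 6-joint arm with a two-finger parallel gripper is mounted at the origin on the work surface. World frame = base frame: x ahead of the robot, y to its left, z up, the work surface at z = 0. Lengths are in mm, angles in rad, forces in N, time in s.
With the tool pointing down it reaches from about 400 to 825 mm from the base axis. Payload 7 kg.
Tool frame: the origin (TCP) lies at the very end of the fingers, on their centre line; the grasp point (between the pads) lies 19 mm behind it; z points along the fingers, y is the direction in which the jaws open and shut (so a half turn about z gives the same grasp; the last joint's range is limited). The gripper opens to 88 mm and grips with 3 to 60 N. Pads are 19 mm wide; open, the fingers measure 130 mm over their backs; the gripper's body (78 mm by 193 mm) begins 47 mm behind the grasp point.
Start: joints at [1.456, 0.359, 0.012, 0, -1.224, -0.288], TCP at [264.603, 620.951, 226.561] pointing down, gripper open.
Joint ranges: [-3.07, 3.07], [-1.43, 2.12], [-1.02, 1.25], [-3.03, 1.67], [-3.05, -0], [-3.03, 3.03]. Speed limits (rad/s): [2.39, 2.39, 3.01, 3.14, 3.14, 3.14].

### API

Orientations are given as a unit quaternion [x, y, z, w].
In Python, from plant import bot gives the robot as it stands. Calls block until the motion is done:
- bot.move_ptp(position, orientation): joint-space move of the TCP to a pose.
- bot.line_to(position, velocity=150, ori=None): straight line of the TCP; ori=None keeps the orientation; velocity is the mean speed in mm/s.
- bot.move_joints(angles): joint-space move.
- bot.move_gripper(opening, force=None): finger opening in mm; force is the grip in N (None keeps the last); returns when the fingers have stopped.
- bot.pause(seconds).
- bot.solve_ik(position, orientation): joint angles nearest the present ones, or None.
- bot.read_state(): the state.
- bot.camera(name): name is "scene" or "top" or "wrist"; returns the picture (420x560x3 uint8, red, green, blue); there is no depth.
- bot.get_calibration(name): a dict with "fx", "fy", "cx", "cy" (pixels), "view" (4x4, takes a point from world to camera coordinates); the wrist camera has in their place "T_tool_cam" (4x4, takes a point from camera to tool coordinates, whose origin is the TCP and whose axes are the flange's). Camera axes: x right, y up, looking along -z (the intrinsics and any distortion apply to the point x, -y, -z); pixel columns grow to the right and rows downward; lengths in mm; the calibration is good to about 2 mm. A picture is of the moment at which its call begins: read the wrist's pose just before it. get_calibration takes no time and is no camera call.
A pose or a line that the arm cannot do raises bot.Unreachable and nothing moves.
- bot.close_job(): hands the job in, once; it reports no verdict.
The state is a dict: "t": time; "joint_pos": joint angles; "qvel": joint speeds; "tau": joint torques, N m; "tcp_pos": TCP position; "eef_rot": TCP orientation; "contact_force": force on the tool from outside, world axes, zero at the start; "moment": the same for the moment, N m; "width": finger opening in mm.
Only numpy, scipy, OpenCV 4.12 (cv2) and the standard library are available. Lean on these libraries where they do the work, as an engineer would, in place of code of your own. Each camera call takes 0.05 s, during which the arm holds its last target.

### The job

Set up the sharpening frame: slide the dark grey coarse stone along the bench into the frame's open end and right up to the bay marked with one dot, then the white fine stone into the two-dot bay, then the leather-faced strop block into the three-dot bay, lying across the frame and butted up together. Do not lift any of them off the bench, as they chip when dropped. Finally swing the little turn-button across the open end until it is fully shut, and leave the gouge, mallet, oil bottle and half-carved block alone.

Things in the scene. Friction and masses are not known exactly. Their poses are not given: they have to be found in the camera images.
- frame: Low U-shaped frame of brown beech rails fixed to the bench, which is its floor. Origin on the bench, mid-lane; y runs along the lane from the open end (-y) to the end stop (+y), x across it. Side rails 20 mm high and wide, inner faces at x = -63 and +63 mm from y = -57 to the stop's face at y = +77; from y = -57 they flare by 8 mm each to the mouth at y = -80.
- bay1 (a point): On the bench, centre of the one-dot bay next to the end stop (white dots on the rail tops number the bays): frame x = 0, y = +52 mm. A block lying across the lane against the end stop has its centre here.
- bay2 (a point): On the bench, centre of the two-dot bay: frame y = +2 mm, x = 0.
- bay3 (a point): On the bench, centre of the three-dot bay: frame y = -48 mm, x = 0. With three blocks tight against the end stop, 4 mm are left between the last one and the shut turn-button.
- coarse: Coarse stone: dark grey, nearly black block 120 x 50 x 25 mm (x, y, z), 0.33 kg, flat and loose on the bench outside the frame, roughly parallel to its final direction. Origin at the centre of its underside, x along its 120 mm length. In the frame its length lies along the frame's x, either way round.
- fine: Fine sharpening stone, a white block 120 x 50 x 25 mm, about 0.34 kg; as the coarse one. It and the coarse stone lie on the two sides in front of the frame's open end, which on which side varies.
- strop: Strop block, dark wood with reddish-brown leather on top, 120 x 50 x 25 mm, about 0.15 kg; origin and axes as the stones. It lies farthest from the frame's open end.
- turnbutton (a joint): Dark wooden bar 16 mm wide, 6 to 22 mm above the bench, reaching 88 mm from its upright pivot; slight friction, stays where left. Rad: 0 = shut, pointing along frame +x across the open end, inner face at frame y = -77 mm; pi/2 = along frame -y; about 3 = open (start), along frame -x. Closes anticlockwise seen from above, fully only when nothing stands out of the open end.
- button_pivot (a point): On the turn-button's pivot axis, on the bar's top face, 22 mm above the bench; frame x = -75, y = -85 mm. It stands on a steel tab 4 mm high (frame x -87 to -67).
- button_knob (a point): Centre of the brass knob on the turn-button, 66 mm from the pivot along the bar, 36 mm above the bench. The knob is 16 mm wide at most (stem 10 mm) and rises to 46 mm above the bench.
- gouge: Bystander: carving gouge with a brown wooden handle and steel blade, 213 mm long, 27 mm thick, lying along its x axis on the bench beyond the frame's closed end. Leave alone.
- mallet: Bystander: round wooden carver's mallet standing on its head, 86 mm across, 197 mm tall, on the bench to the robot's right. Origin at the centre of its underside. Leave alone.
- oil: Bystander: yellow honing-oil bottle with a red cap, 48 mm across, 115 mm tall, standing beyond the far corner of the frame's closed end. Leave alone.
- carving: Bystander: half-carved pale wooden block 100 x 75 x 55 mm with a round boss on top, lying on the bench beyond the frame's open end. Leave alone.
Things that resemble listed ones, but are neither listed nor needed, are in the scene too. Leave any blue look-alike of the strop alone.

How it is judged (in metres and radians):
At the end, for the whole second after the job is handed in: Coarse stone, fine stone and strop lie flat on the bench across the lane in the one-, two- and three-dot bays, each within 6 mm of its bay along the lane, within 9 mm overall and within 0.1 rad of square; the strop's leather is up; the turn-button is shut to within 0.1 rad; all at rest (y of coarse in the frame of bay1 between -0.006 and 0.006 m and y of fine in the frame of bay2 between -0.006 and 0.006 m and y of strop in the frame of bay3 between -0.006 and 0.006 m and horizontal distance between coarse and bay1 below 0.009 m and horizontal distance between fine and bay2 below 0.009 m and horizontal distance between strop and bay3 below 0.009 m and angle between the x axis of each of coarse, fine, strop and the x axis of frame, either way round below 0.1 rad and height (world z) of each of coarse, fine, strop below 0.004 m and angle between strop's own z axis and vertical below 0.1 rad and value of joint turnbutton below 0.1 rad and linear speed of each of coarse, fine, strop below 0.02 m/s); the robot touches nothing.
It fails at once if a stone or the strop is lifted more than 10 mm off the bench (height (world z) of any of coarse, fine, strop above 0.01 m).
It fails at once if the gouge, mallet, oil bottle or carving is shifted more than 15 mm or knocked over (distance of any of gouge, mallet, oil, carving from where it was at the start of the episode above 0.015 m or angle between any of mallet, oil's own z axis and vertical above 0.5 rad).
It also fails if it takes over 72 s, if anything falls off the work surface, if the arm or the gripper's body presses on something with over 40 N, if the wrist force passes 120 N, or if a joint passes its speed limit or range.

## Working session

There is one attempt and no reset: what is moved stays moved. The work goes in short steps, each a Python script; the robot and the scene stay as the last script left them, time stands still between calls to the robot, and variables do not carry over. Pictures are saved under pics/ and viewed, and the job is handed in when it is done.

```bash
ls; mkdir -p pics; python3 - <<'E'
from plant import bot
import cv2,numpy as np
for n in ["scene","top","wrist"]:
    im=bot.camera(n); cv2.imwrite(f"pics/{n}0.png",im[:,:,::-1])
    c=bot.get_calibration(n); print(n,{k:(np.round(v,3).tolist()) for k,v in c.items()})
s=bot.read_state(); print(s)
E
```

```text
pics
scene {'fx': 405.883, 'fy': 405.883, 'cx': 278.121, 'cy': 210.425, 'view': [[0.475, 0.88, -0.013, -239.097], [-0.562, 0.315, 0.765, 319.062], [0.677, -0.356, 0.644, -1728.377], [0.0, 0.0, 0.0, 1.0]]}
top {'fx': 533.018, 'fy': 533.018, 'cx': 281.354, 'cy': 202.293, 'view': [[-0.003, -1.0, -0.007, -42.061], [0.986, -0.004, 0.167, -601.188], [-0.167, -0.007, 0.986, -1540.878], [0.0, 0.0, 0.0, 1.0]]}
wrist {'fx': 296.546, 'fy': 296.546, 'cx': 285.118, 'cy': 214.426, 'T_tool_cam': [[-0.0, 0.962, 0.272, 72.284], [1.0, 0.0, 0.0, -0.203], [0.0, 0.272, -0.962, -157.504], [0.0, 0.0, 0.0, 1.0]]}
{'t': 0.15, 'joint_pos': array([ 1.45611761e+00,  3.59245726e-01,  1.12569415e-02, -2.34112429e-04,
       -1.22411543e+00, -2.88073216e-01]), 'qvel': array([ 0.00183723, -0.00258128,  0.00496006,  0.00222147, -0.00080537,
       -0.00065063]), 'tau': array([-1.77641636e-03, -5.83275640e+01,  2.93294030e+01,  7.00120702e+00,
        8.86069844e-03, -1.07066978e-04]), 'tcp_pos': array([264.4698613 , 620.61956429, 225.82111026]), 'eef_rot': array([ 9.79784102e-01, -2.00056679e-01, -5.30284679e-05,  6.61018246e-04]), 'contact_force': array([-0.29536056, -0.59576716,  0.21910949]), 'moment': array([0.02425874, 0.00520595, 0.01749521]), 'width': 87.79871640814943}
```

View pics/top0.png

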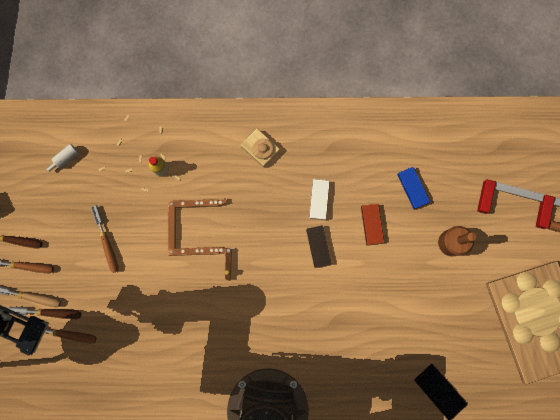

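View pics/scene0.png

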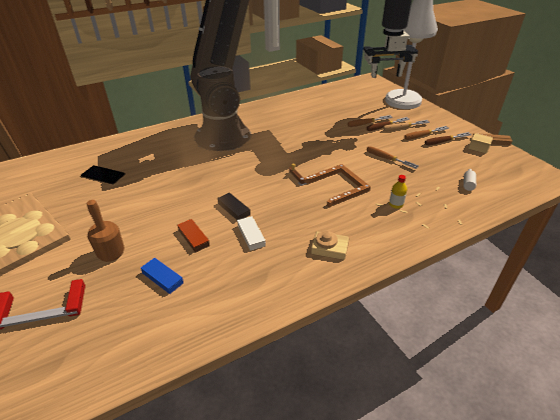

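```bash
cat > h.py <<'E'
import numpy as np,cv2
from plant import bot
def cal(n): return bot.get_calibration(n)
def raycast(n,uv,z):
    c=cal(n); V=np.array(c["view"]); uv=np.atleast_2d(uv).astype(float)
    d=np.c_[(uv[:,0]-c["cx"])/c["fx"],-(uv[:,1]-c["cy"])/c["fy"],-np.ones(len(uv))]
    R=V[:3,:3]; o=-R.T@V[:3,3]; w=d@R
    return o+w*((z-o[2])/w[:,2])[:,None]
def proj(n,P):
    c=cal(n); V=np.array(c["view"]); P=np.atleast_2d(P); q=P@V[:3,:3].T+V[:3,3]
    return np.c_[c["cx"]+c["fx"]*q[:,0]/-q[:,2], c["cy"]-c["fy"]*q[:,1]/-q[:,2]]
def rect(mask,n,z):
    cs,_=cv2.findContours(mask.astype(np.uint8),cv2.RETR_EXTERNAL,cv2.CHAIN_APPROX_NONE)
    out=[]
    for c in cs:
        if cv2.contourArea(c)<150: continue
        P=raycast(n,c[:,0,:],z)[:,:2].astype(np.float32)
        (x,y),(w,h),a=cv2.minAreaRect(P)
        if w<h: w,h,a=h,w,a+90
        out.append((round(x,1),round(y,1),round(w,1),round(h,1),round((a+90)%180-90,1),np.round(c[:,0].mean(0)).tolist()))
    return out
E
python3 - <<'E'
from h import *
im=cv2.imread("pics/top0.png")
V=np.array(cal("top")["view"]);print(-V[:3,:3].T@V[:3,3])
cv2.imwrite("pics/c1.png",cv2.resize(im[160:280,290:440],None,fx=5,fy=5,interpolation=cv2.INTER_CUBIC))
cv2.imwrite("pics/c2.png",cv2.resize(im[180:300,150:270],None,fx=5,fy=5,interpolation=cv2.INTER_CUBIC))
hsv=cv2.cvtColor(im,cv2.COLOR_BGR2HSV)
for p in [(320,200),(318,247),(373,224),(413,188),(200,202),(228,278),(300,280),(440,390)]: print(p,hsv[p[1],p[0]])
E
```

```text
[ 334.56980462  -55.06751246 1619.4234537 ]
(320, 200) [ 24  33 230]
(318, 247) [11 88 58]
(373, 224) [  7 202 158]
(413, 188) [111 210 158]
(200, 202) [ 16  56 208]
(228, 278) [ 12 156  98]
(300, 280) [ 16 132 188]
(440, 390) [113 209  11]
```

View pics/c1.png

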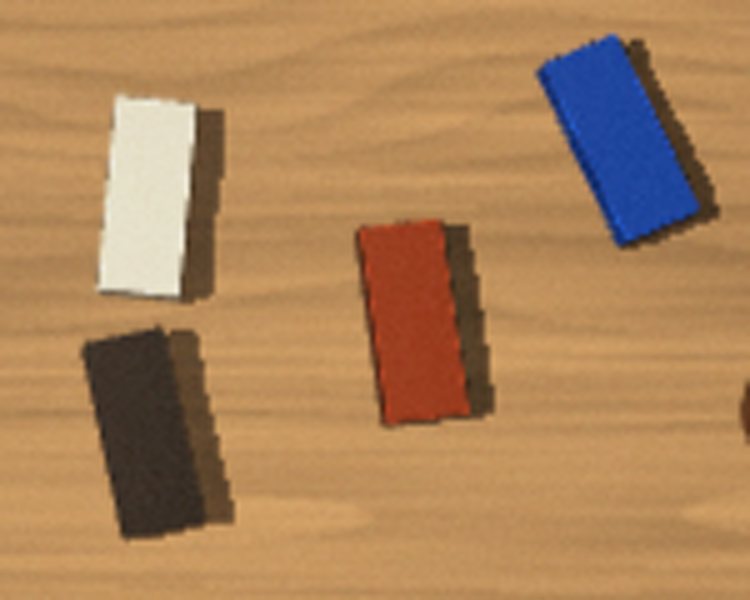

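View pics/c2.png

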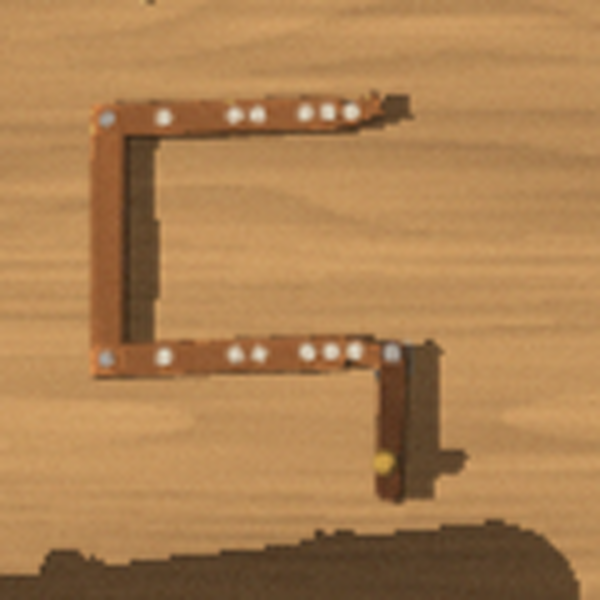

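```bash
python3 - <<'E'
from h import *
im=cv2.imread("pics/top0.png");hsv=cv2.cvtColor(im,cv2.COLOR_BGR2HSV)
H,S,Vv=[hsv[...,i].astype(int) for i in range(3)]
roi=np.zeros(H.shape,bool); roi[170:280,290:440]=1
w=roi&(S<70)&(Vv>180); b=roi&(Vv<75)&(S<110); r=roi&(H<11)&(S>160)&(Vv>90)
for n,m in [("white",w),("black",b),("red",r)]:
    print(n,rect(m,"top",25))
d=((S<110)&(Vv>170)); d[:190]=0;d[265:]=0;d[:,:165]=0;d[:,240:]=0
n,l,st,ce=cv2.connectedComponentsWithStats(d.astype(np.uint8))
for i in range(1,n): print(st[i,4],ce[i].round(1),raycast("top",ce[i],20)[0,:2].round(1))
# manual dots
g=lambda *p:np.mean(np.array(p)/5.+[150-.4,180-.4],axis=0)
px=np.array([g((164,118)),g((235,115),(258,115)),g((306,113),(328,112),(352,111)),g((164,357)),g((235,355),(260,354)),g((308,352),(331,352),(355,351))])
W=raycast("top",px,20)[:,:2]; F=np.array([[73,52],[73,2],[73,-48],[-73,52],[-73,2],[-73,-48]],float)
mw,mf=W.mean(0),F.mean(0); a=W-mw;q=F-mf
th=np.arctan2((q[:,0]*a[:,1]-q[:,1]*a[:,0]).sum(),(q*a).sum()); R=np.array([[np.cos(th),-np.sin(th)],[np.sin(th),np.cos(th)]])
o=mw-R@mf; print("frame",o,th, "res",(W-(F@R.T+o)).round(1).tolist())
E
```

```text
white [(615.9, -158.0, 118.8, 49.3, -6.1, [319.0, 199.0])]
black [(471.9, -154.2, 117.8, 49.2, 11.6, [318.0, 246.0])]
red [(538.9, -316.9, 119.6, 52.6, 6.7, [372.0, 224.0])]
11 [196.5 202.4] [607.1 214.7]
9 [201.1 202.3] [607.1 200.5]
8 [210.5 202. ] [608.  171.9]
9 [215. 202.] [608.  158.1]
8 [219.9 201.9] [608.3 143.3]
9 [182. 203.] [605.3 258.7]
10 [196.6 250.3] [461.2 210.8]
9 [201.3 250.1] [461.7 196.6]
9 [211. 250.] [461.9 167.5]
9 [215.7 249.9] [462.2 153.5]
11 [220.5 249.6] [462.9 138.9]
1 [171. 250.] [462.3 287.8]
10 [182.2 251. ] [459.2 254. ]
2 [227.5 250. ] [461.7 118. ]
frame [533.52384192 203.23433105] 0.028536473421517633 res [[-0.3, 0.2], [-0.1, -0.1], [0.1, -0.2], [0.1, 0.3], [0.0, 0.1], [0.1, -0.2]]
```

```bash
cat >> h.py <<'E'
O=np.array([533.5,203.2]); TH=0.0285
RF=np.array([[np.cos(TH),-np.sin(TH)],[np.sin(TH),np.cos(TH)]])
def fw(x,y): return O+RF@np.array([x,y])
def w2f(p): return RF.T@(np.array(p)[:2]-O)
def q(yaw): return [float(np.cos(yaw/2)),float(np.sin(yaw/2)),0.,0.]  # tool x at yaw, pointing down
def P(xy,z): return [float(xy[0]),float(xy[1]),float(z)]
def st(m=""):
    s=bot.read_state(); print(m,"t%.2f"%s["t"],"tcp",s["tcp_pos"].round(1),"f",w2f(s["tcp_pos"]).round(1),"F",s["contact_force"].round(1),"w%.1f"%s["width"],"j6 %.2f"%s["joint_pos"][5]); return s
def snap(n,f,box=None,k=1):
    im=bot.camera(n)[:,:,::-1].copy(); cv2.imwrite(f"pics/{f}_full.png",im)
    if box: im=im[box[1]:box[3],box[0]:box[2]]
    cv2.imwrite(f"pics/{f}.png",cv2.resize(im,None,fx=k,fy=k,interpolation=cv2.INTER_CUBIC))
E
python3 - <<'E'
from h import *
for xy,y in [((472,-154),.2),((472,-154),.2+np.pi),(fw(0,40),TH),(fw(0,-130),TH+np.pi/2),(fw(0,0),TH+np.pi/2),(fw(0,0),TH-np.pi/2),((616,-158),-.1),((539,-317),.117)]:
    r=bot.solve_ik(P(xy,5),q(y)); print(xy,y,None if r is None else np.round(r,2))
E
```

```text
(472, -154) 0.2 [ 0.08  0.34 -0.64  0.   -0.6   1.69]
(472, -154) 3.3415926535897933 [ 0.08  0.34 -0.64  0.   -0.6  -1.45]
[532.36015432 243.1837561 ] 0.0285 [ 0.76  0.45 -0.44  0.   -0.69  0.84]
[537.20449846  73.25279268] 1.5992963267948965 [ 0.5   0.39 -0.54  0.   -0.64  2.67]
[533.5 203.2] 1.5992963267948965 [ 0.71  0.43 -0.47  0.   -0.67  2.46]
[533.5 203.2] -1.5422963267948966 [ 0.71  0.43 -0.47  0.   -0.67 -0.68]
(616, -158) -0.1 [ 0.06  0.51 -0.32  0.   -0.74  1.42]
(539, -317) 0.117 [-0.22  0.49 -0.35  0.   -0.73  1.91]
```

```bash
python3 - <<'E'
from h import *
c=(472,-154); yaw=0.2025
bot.move_ptp(P(c,70),q(yaw)); st("above")
bot.line_to(P(c,6),100); st("down")
bot.move_gripper(45,25); st("grip")
snap("top","g1",(280,150,400,290),5)
E
```

```text
above t3.02 tcp [ 472.5 -153.6   70.1] f [ -71.2 -354.9] F [ 0.6 -0.3  0.1] w87.6 j6 1.69
down t3.82 tcp [ 472.4 -153.9    6.3] f [ -71.2 -355.3] F [ 0.5 -0.5 -0.1] w87.9 j6 1.69
grip t4.52 tcp [ 472.  -153.9    6.1] f [ -71.6 -355.2] F [-1.5  1.8  2.9] w49.6 j6 1.69
```

View pics/g1.png

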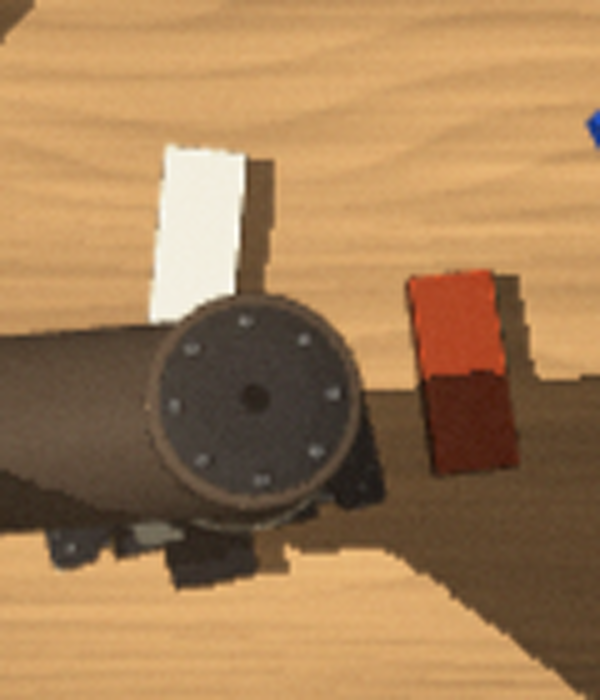

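```bash
python3 - <<'E'
from h import *
bot.line_to(P((470,-80),6),120,q(.2025)); st("a")
bot.line_to(P(fw(0,-120),6),150,q(TH)); st("b")
snap("wrist","g2w"); 
bot.line_to(P(fw(0,-40),6),100); st("c")
bot.line_to(P(fw(0,20),6),100); st("d")
snap("wrist","g2x")
E
```

```text
a t5.33 tcp [470.3 -79.7   6.1] f [ -71.2 -281. ] F [-0.9  4.7  4.1] w49.9 j6 1.53
b t6.66 tcp [536.1  81.5   6.1] f [  -0.9 -121.8] F [-3.  -3.4 10.2] w50.1 j6 1.08
c t7.66 tcp [534.9 162.3   6.1] f [  0.2 -40.9] F [-0.9 -1.1  5.8] w49.7 j6 0.95
d t8.41 tcp [533.3 222.5   6.1] f [ 0.4 19.3] F [-2.9 -0.2  5. ] w49.6 j6 0.86
```

View pics/g2x.png

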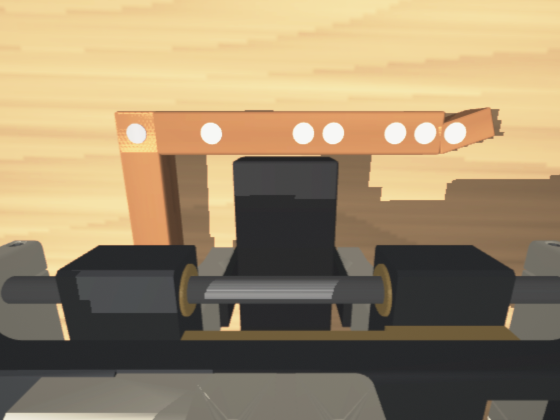

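```bash
cat >> h.py <<'E'
YP=TH-np.pi/2
def push(y0,y1,z=7,step=4,lim=22,vel=60):
    """two-finger push along frame +y from y0 towards y1 until contact force exceeds lim"""
    bot.line_to(P(fw(0,y0),z),vel); y=y0; hist=[]
    while y<y1:
        y=min(y+step,y1); bot.line_to(P(fw(0,y),z),40)
        s=bot.read_state(); f=RF.T@s["contact_force"][:2]; hist.append((round(float(w2f(s["tcp_pos"])[1]),1),round(float(f[1]),1),round(float(f[0]),1)))
        if -f[1]>lim: break
    print(hist); return y
E
python3 - <<'E'
from h import *
bot.move_gripper(62,25); st("open")
bot.line_to(P(fw(0,20),60),150)
bot.move_ptp(P(fw(0,-35),60),q(YP)); 
bot.move_gripper(52)
bot.line_to(P(fw(0,-35),7),120);st("down")
push(-14,14,step=28); push(14,24,step=1.5,lim=15)
st("pushed")
snap("wrist","g3w")
E
```

```text
open t8.95 tcp [532.9 223.    5.9] f [-0.  19.9] F [-0.2  0.1  0.2] w62.0 j6 0.86
down t11.85 tcp [534.7 168.3   7.2] f [  0.2 -35. ] F [0.9 0.3 0.6] w51.9 j6 -0.63
[(14.5, 0.1, -0.1)]
[(15.4, -1.1, -0.3), (16.8, -3.2, -1.0), (17.9, -4.6, 0.4), (17.9, -12.1, 2.2), (18.0, -18.8, 5.6)]
pushed t14.70 tcp [532.7 221.2   7. ] f [-0.3 18. ] F [  6.1 -18.7   5.4] w52.0 j6 -0.71
```

View pics/g3w.png

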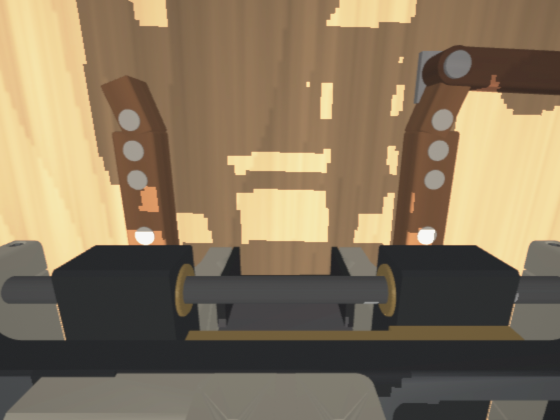

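```bash
cat >> h.py <<'E'
def fetch(c,yaw,mid,yend,ypush):
    """grip block at c, drag via mid into lane to yend, release, push towards ypush+8"""
    bot.move_gripper(88)
    bot.move_ptp(P(c,60),q(yaw)); bot.line_to(P(c,6),120)
    bot.move_gripper(45,25); s=st("grip")
    if not 47<s["width"]<53: return False
    bot.line_to(P(mid,6),120)
    bot.line_to(P(fw(0,-125),6),150,q(TH)); st("mouth")
    bot.line_to(P(fw(0,yend),6),110); st("in lane")
    snap("wrist",f"in{int(yend)}")
    return True
def seat(yend,ypush):
    bot.move_gripper(62,25)
    bot.line_to(P(fw(0,yend),60),150)
    bot.move_ptp(P(fw(0,yend-56),60),q(YP)); bot.move_gripper(52)
    bot.line_to(P(fw(0,yend-56),7),120)
    push(yend-40,ypush-4,step=60); push(ypush-4,ypush+7,step=1.5,lim=15); st("seated")
    snap("wrist",f"seat{int(yend)}")
E
python3 - <<'E'
from h import *
bot.line_to(P(fw(0,10),7),100); bot.line_to(P(fw(0,10),60),150)
if fetch((616,-158),-.106,(608,-90),-32,-32.5): print("ok")
E
```

```text
grip t19.44 tcp [ 616.1 -158.     6.2] f [  72.3 -363.4] F [-0.6  0.5  2.4] w50.1 j6 1.41
mouth t21.52 tcp [537.   78.3   6.1] f [  -0.  -124.9] F [-3.8  4.5  7.3] w50.1 j6 1.09
in lane t22.52 tcp [534.5 170.5   6.1] f [  0.1 -32.7] F [-1.9 -1.4  7.8] w49.6 j6 0.94
ok
```

View pics/in-32.png

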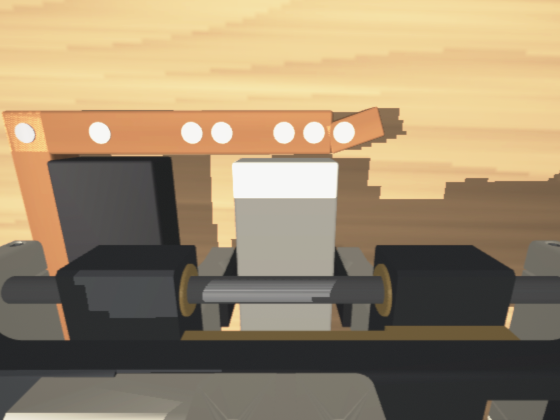

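```bash
python3 - <<'E'
from h import *
seat(-32,-32.5)
bot.line_to(P(fw(0,-45),7),100); bot.line_to(P(fw(0,-45),60),150)
if fetch((539,-317),.117,(538,-240),-84,-82.5): print("ok")
E
```

```text
[(-36.2, -0.1, 0.5)]
[(-35.1, -1.5, 0.4), (-33.6, -2.7, 0.2), (-32.2, -2.7, -0.4), (-32.1, -10.0, 3.4), (-32.0, -17.4, 6.1)]
seated t28.91 tcp [534.1 171.2   7. ] f [ -0.3 -32. ] F [  6.6 -17.2   2.8] w51.8 j6 -0.64
grip t34.02 tcp [ 539.  -317.     6.2] f [  -9.3 -520.2] F [-0.6  0.7  1.8] w49.7 j6 1.91
mouth t37.08 tcp [536.2  78.6   6.1] f [  -0.8 -124.7] F [-1.2 -2.5  6.1] w49.9 j6 1.09
in lane t37.61 tcp [535.4 121.    6.1] f [ -0.5 -82.2] F [-2.   4.2  4.8] w49.5 j6 1.02
ok
```

View pics/seat-32.png

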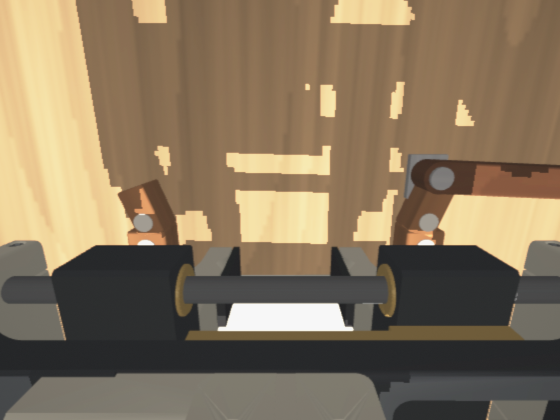

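View pics/in-84.png

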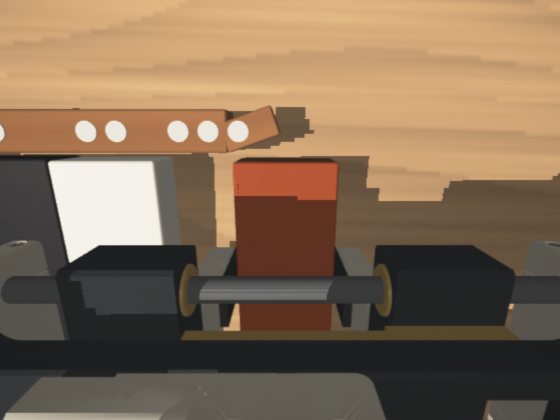

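```bash
python3 - <<'E'
from h import *
for n,p,z in [("knob",(384,462),44),("pivot",(392,352),22),("tip",(390,497),22)]:
    print(n,w2f(raycast("top",np.array(p)/5.+[149.6,179.6],z)[0]))
seat(-84,-82.5)
bot.line_to(P(fw(0,-100),7),100); bot.line_to(P(fw(0,-100),80),150); st()
E
```

```text
knob [-140.5792143   -81.50639725]
pivot [-74.39491597 -84.84680593]
tip [-160.40395601  -82.38922824]
[(-86.5, -0.1, 0.6)]
[(-85.0, -1.4, -0.5), (-83.4, -0.1, -0.4), (-82.2, -2.3, 0.7), (-82.1, -10.2, 2.7), (-82.0, -19.2, 5.7)]
seated t44.05 tcp [535.6 121.2   7. ] f [ -0.2 -82. ] F [  6.3 -19.    1.1] w51.8 j6 -0.56
 t45.09 tcp [535.9 103.5  79.5] f [ -0.4 -99.7] F [-0.9  0.1 -0.5] w51.9 j6 -0.52
```

View pics/seat-84.png

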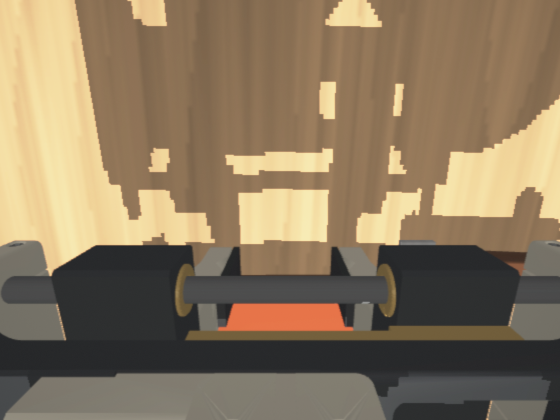

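```bash
cat >> h.py <<'E'
def kn(v,r=66): return fw(-75+r*np.cos(v),-85-r*np.sin(v))
E
python3 - <<'E'
from h import *
for v in [3.17,1.5,0]:
    r=bot.solve_ik(P(kn(v),31),q(TH-v)); print(None if r is None else np.round(r,2))
bot.move_gripper(44)
bot.move_ptp(P(kn(3.17),75),q(TH-3.17)); st()
snap("wrist","k1")
E
```

```text
[ 0.77  0.17 -0.8  -0.   -0.6  -2.34]
[ 0.53  0.26 -0.67  0.   -0.64 -0.43]
[ 0.58  0.35 -0.52  0.   -0.7   1.02]
 t47.12 tcp [395.2 116.2  75.1] f [-140.7  -83. ] F [-0.5 -1.1  0.6] w43.9 j6 -2.34
```

View pics/k1.png

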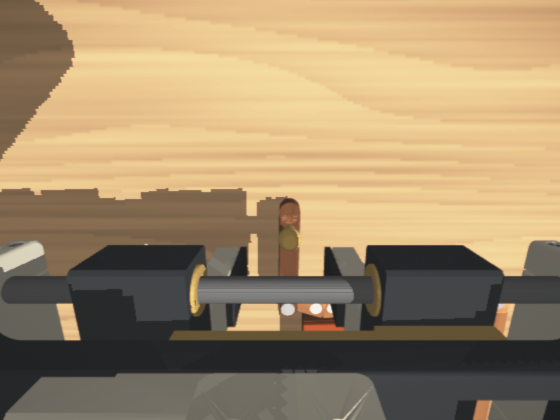

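```bash
python3 - <<'E'
from h import *
bot.line_to(P(kn(3.17),31),100)
bot.move_gripper(10,10); st("grip")
vs=np.linspace(3.17,0,11)[1:]
for v in vs:
    bot.line_to(P(kn(v),31),60,q(TH-v))
    if abs(v-1.585)<.01: st("half")
st("end")
bot.line_to(P(kn(-.03),31),30,q(TH)); st("over")
snap("wrist","k2")
E
```

```text
grip t48.36 tcp [395.1 116.3  31.2] f [-140.8  -83. ] F [-0.8  1.   3.2] w14.8 j6 -2.34
half t50.86 tcp [462.8  52.2  31.1] f [ -75.  -148.9] F [-0.5 11.8  0.9] w14.8 j6 -0.52
end t53.36 tcp [526.2 118.3  31.1] f [ -9.7 -84.6] F [0.9 0.1 5. ] w15.3 j6 1.01
over t53.61 tcp [526.2 119.9  31. ] f [ -9.7 -83.1] F [-0.   0.2  6.5] w15.1 j6 1.01
```

View pics/k2.png

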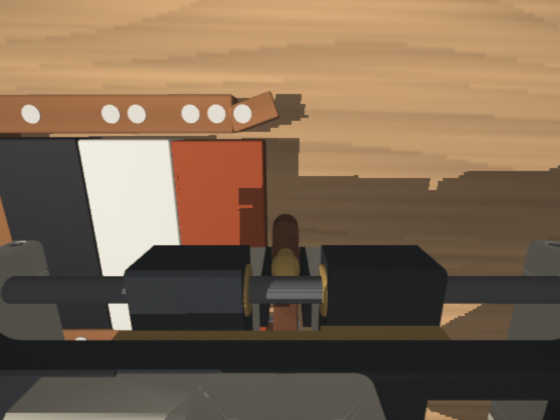

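```bash
python3 - <<'E'
from h import *
bot.move_gripper(34); bot.line_to(P(kn(-.03),110),150)
bot.move_ptp(P((420,-60),150),q(TH)); st()
snap("top","f1",(150,180,270,300),5)
E
```

```text
t55.77 tcp [420.1 -60.1 149.8] f [-120.8 -260. ] F [0.2 0.5 0.3] w34.3 j6 1.27
```

View pics/f1.png

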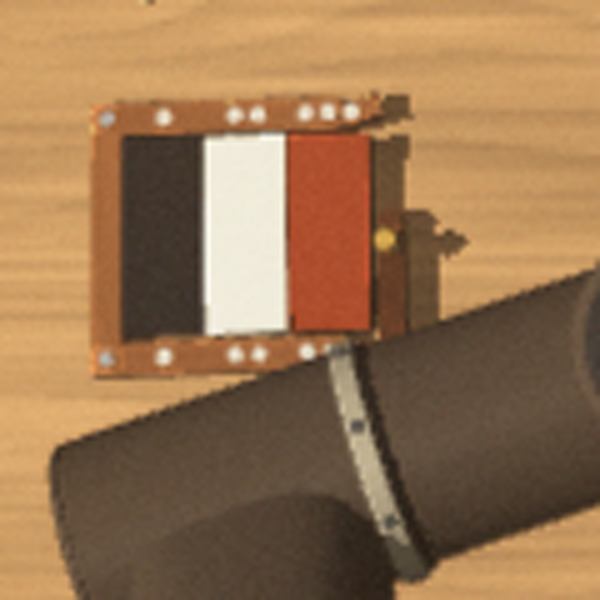

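```bash
python3 - <<'E'
from h import *
for n,p,z in [("knob",(386,239),44),("tip",(391,213),22)]:
    f=w2f(raycast("top",np.array(p)/5.+[149.6,179.6],z)[0]); print(n,f.round(1),"v",-np.arctan2(f[1]+85,f[0]+75))
im=cv2.imread("pics/f1_full.png");hsv=cv2.cvtColor(im,cv2.COLOR_BGR2HSV);H,S,V=[hsv[...,i].astype(int) for i in range(3)]
roi=np.zeros(H.shape,bool); roi[205:248,172:226]=1
for n,m in [("w",roi&(S<70)&(V>170)),("k",roi&(V<75)&(S<110)),("r",roi&(H<12)&(S>175)&(V>110))]:
    for r in rect(m,"top",25): print(n,w2f(r[:2]).round(1),r[2:5])
E
```

```text
knob [ -8.9 -84.6] v -0.006435106630975456
tip [  9.6 -85.5] v 0.0056840373634952195
w [-0.4  2.9] (119.1, 45.5, 1.2)
k [ 0.6 52.7] (118.8, 42.5, 1.5)
r [ -0.8 -48.4] (116.2, 45.5, 0.9)
```

All three blocks measure in place and the button is shut, with the robot clear, so I'm handing in.

```bash
python3 - <<'E'
from h import *
bot.close_job()
E
```

```text
the job is handed in; nothing more can be done
```

I handed the job in at about 56 s, under the 72 s limit; handing in reports no verdict. The coarse stone, fine stone and strop are in bays one, two and three, and the turn-button is shut.

**What I did:** I gripped each block flat on the bench and dragged it into the lane. I then pushed it square with two fingers until the push force rose to 17–19 N. I closed the button by holding its knob and following the arc. No block was lifted, and the button met no hard stop at the end of its swing.

**Which objects I used:** I took the reddish-brown block at pixel (373, 224) as the strop and left the blue one at (413, 188) alone. I took the dark block at (318, 247) as the coarse stone and left the black slab at (440, 390) alone.

**Last checks, from the top camera:**

| Item | Offset across the lane | Offset along the lane | Angle |
|---|---|---|---|
| Coarse stone | 0.6 mm | 0.7 mm | within about 0.02 rad of square |
| Fine stone | -0.4 mm | 0.9 mm | within about 0.02 rad of square |
| Strop | -0.8 mm | -0.4 mm | within about 0.02 rad of square |
| Turn-button | – | – | 0.00 ± 0.01 rad |

- **Known disagreement:** the colour masks saw the blocks as only 43–46 mm wide instead of 50 mm, so those centres are good to about 2 mm. The finger positions at the seating pushes agree with them to about 0.5 mm.
- **Not checked:** I did not re-measure the gouge, mallet, oil bottle or carving afterwards. The arm was never sent near them, and I felt no unexpected contact.

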